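# Put the spinner coin's tray away under the cedar step

### The arm

A 6-joint arm with a two-finger parallel gripper is mounted at the origin on the work surface. World frame = base frame: x ahead of the robot, y to its left, z up, the work surface at z = 0. Lengths are in m, angles in rad, forces in N, time in s.
With the tool pointing down it reaches from about 0.35 to 0.925 m from the base axis. Payload 6.4 kg.
Tool frame: the origin (TCP) lies at the very end of the fingers, on their centre line; the grasp point (between the pads) lies 19 mm behind it (r.hold_point_z is the distance from the TCP to the grasp point, in m); z points along the fingers, y is the line along which they close (so a half turn about z gives the same grasp; the last joint's range is limited). The gripper opens to 94 mm and grips with 3 to 60 N. Pads are 16 mm wide; open, the fingers measure 119 mm over their backs; the gripper's body (75 mm by 177 mm) begins 78 mm behind the grasp point.
Start: joints at [1.028, 0.245, 1.558, -0, 1.339, -0.174], TCP at [0.234, 0.606, 0.205] pointing down, gripper open.
Joint ranges: [-3.13, 3.13], [-1.02, 2.26], [0.13, 2.54], [-0.95, 4.09], [0.21, 2.88], [-2.74, 2.74]. Speed limits (rad/s): [2.57, 2.57, 3.14, 3.14, 3.14, 3.14].

### API

Orientations are given as [roll, pitch, yaw] about the fixed x, y, z axes, in that order (R = Rz(yaw) Ry(pitch) Rx(roll)).
In Python, from bench import get_state, eyes, close_job, models, r gives the robot as it stands.
- The arm moves only by the tool servo_tool, never from a script. Its argument "increments" is a list of rows, each a list of 4 numbers: the shift along the tool's x, y, z in m, then the turn about the tool's z in rad. In form: [[dx, dy, dz, roll], ...]. A call has 1 to 5 rows; each row shifts and turns the commanded pose from where the row before left it, along the tool's axes as they then stand; what a row does not reach is not made up. A row lasts 1/8 s, in which the tool goes at most 62.5 mm and 10.7 degrees, less where a joint would pass 70% of its speed; a pose out of reach is approached as far as the arm can. A call with a gripper value outside its range is refused whole. "jaw" is the closure, from -1 (fully open) to 1 (shut), so that 0 is half open, set as the call begins (left out, the last holds). The fingers move at their own pace and stop on an object; "grip_force" is the grip in N (left out, the last holds). Time passes only in rows, so rows that do not move let the fingers close. It gives the time, the measured TCP pose, the force, the opening and the grip force at its end, in the units of the state.
- get_state(): the state, without advancing time (a new reading comes with each control period).
- eyes.grab_frame(name): name is "scene" or "top" or "wrist"; returns a dict with "pixels" (384x512x3 uint8, blue, green, red), "mtx" (3x3 intrinsics, pixels), "view" (4x4, takes a point from world to camera coordinates). Camera axes: x right, y up, looking along -z (the intrinsics and any distortion apply to the point x, -y, -z); pixel columns grow to the right and rows downward; lengths in m; the calibration is good to about 2 mm. The wrist camera is an equidistant fisheye: a pixel r from the principal point sees the ray r / f radians off the axis. A picture is of the moment at which its call begins. There is no depth.
- close_job(): hands the job in; it is judged then, once.
Trained networks look in the newest picture that a camera, given by its name, has taken for a name from the list of things; names that differ only in an ending like _2 or _b are one class to them, and where a whole thing is asked for, a point or a joint stands for the part that bears it (a point fixed in the world has none). Each returns a list of dicts, best first, with "p" (0 to 1); they miss things now and then, are a little off and sometimes report something else, mostly with a low value. They report only what shows in the picture. A call takes as long as a camera call. They do not tell look-alikes from the thing itself.
- models.look_for(thing, camera): "bbox" ([centre column, centre row, width, height] in pixels, round what is visible of it).
- models.outline_of(thing, camera): "mask" (384x512 bool, what is visible of it) and "bbox" ([centre column, centre row, width, height] in pixels, round what is visible of it).
The state is a dict: "time_s": time; "joint_pos": joint angles; "qd": joint speeds; "joint_efforts": joint torques, N m; "eef_pos": TCP position; "orientation": TCP orientation; "wrist_force": force on the tool from outside, world axes, zero at the start; "moment": the same for the moment, N m; "grip_width": finger opening in m; "gripper_force": force on a finger pad.
Only numpy, scipy, OpenCV 4.12 (cv2) and the standard library are available. Lean on these libraries where they do the work, as an engineer would, in place of code of your own. Each camera call takes 0.05 s, during which the arm holds its last target. There are 200 camera calls.

### The job

Put the spinner coin away for the day: slide the yellow tray, with the aluminium coin still lying in it, along the shelf into the bay under the dark cedar step until it is fully home, and let go. Leave the blue tray where it is.

Things in the scene. Friction and masses are not known exactly. Their poses are not given: they have to be found in the camera images.
- yellow_tray: Loose yellow tray flat on the shelf, 180 g. Box 110 (x) x 90 (y) x 22 mm high, 4 mm walls and floor; origin: centre of its underside; +x end enters the bay first. Beyond the -x end, a lip (43 mm long, 60 wide, 6 thick) bears an upright beech pull centred 80 mm from the origin along -x: 26 mm along x, 14 mm thick in y (pinch it across that from above), top 58 mm above the shelf.
- bay_home (a point): Where the yellow tray's origin lies when home; +x points into the bay under the fixed dark step. Mouth 55 mm from here along -x; slot 98 mm wide, 34 mm high, no sill; back wall stops the tray 2 mm past here. Roof top 46 mm up (glass dome on it to 80). Wings 18 mm high, 8 thick, flare from 98 mm apart at the mouth to 134 mm, 28 mm in front. Home, the box is flush with the mouth, the pull outside.
- coin: Loose aluminium spinner coin, 40 mm diameter, 6 mm thick with a small dark nub on top (9 mm in all), lying flat on the yellow tray's floor. Origin: centre of its underside.
- blue_tray: Loose blue tray, same shape, size and axes as the yellow one, holding a pink bumpy disc, on the other side of the bay (left and right vary). Not to be moved. Origin: centre of its box's underside.
There are look-alikes about, which are no part of the job. Of the things that look like the yellow_tray, the larger one is meant. Of the things that look like the coin, take the one that is farthest to the robot's right at the start.

How it is judged:
By the outcome, as a careful person would: the job done as asked, in the order asked, and still so for the second after the job is handed in, with the robot touching nothing.
It also fails if it takes over 43 s, if anything falls off the work surface, if the arm or the gripper's body presses on something with over 40 N, if the wrist force passes 120 N, or if a joint passes its speed limit or range.

## Working session

There is one attempt and no reset: what is moved stays moved. The work goes in short steps, Python scripts to look and compute and a tool call to move; the robot and the scene stay as the last step left them, time stands still between calls to the robot, and variables do not carry over. Pictures are saved under pics/ and viewed, at most 10 in all, crops included, and the job is handed in when it is done.

Besides the shell and the picture viewer there is one more tool, called after ">>>" by a JSON object that holds its "op" and its "data", one argument or row to a line. servo_tool: Moves the arm, as the interface text tells. Its arguments: {"type":"object","properties":{"increments":{"type":"array","items":{"type":"array","items":{"type":"number"}}},"jaw":{"type":"number"},"grip_force":{"type":"number"}},"required":["increments"]}

```bash
mkdir -p pics
cat > h.py <<'E'
import numpy as np,cv2
from bench import get_state, eyes, close_job, models, r
def back(f,px,z):
    K=np.array(f["mtx"]);V=np.array(f["view"])
    d=np.linalg.inv(K)@np.array([px[0],px[1],1.]);d=np.array([d[0],-d[1],-d[2]])
    R=V[:3,:3];c=-R.T@V[:3,3];w=R.T@d
    return c+w*(z-c[2])/w[2]
def proj(f,P):
    V=np.array(f["view"]);p=V[:3,:3]@np.array(P)+V[:3,3];q=np.array(f["mtx"])@np.array([p[0],-p[1],-p[2]]);return q[:2]/q[2]
E
python3 - <<'E'
from h import *
np.set_printoptions(precision=4,suppress=True)
ims=[]
for n in("top","scene"):
    f=eyes.grab_frame(n);ims.append(f["pixels"]);cv2.imwrite(f"pics/{n}0.png",f["pixels"])
    print(n,sorted(f.keys()))
    for t in("yellow_tray","coin","blue_tray"):
        for d in models.outline_of(t,n)[:4]:
            rr=cv2.minAreaRect(np.argwhere(d["mask"])[:,::-1].astype(np.float32))
            print(n,t,round(d["p"],2),np.round(d["bbox"]),back(f,d["bbox"][:2],.01),rr)
s=get_state();print(s["eef_pos"],s["orientation"],s["time_s"])
E
```

```text
top ['mtx', 'pixels', 'view']
top yellow_tray 0.85 [355. 244.  46.  76.] [ 0.4291 -0.2639  0.01  ] ((354.917724609375, 240.3541259765625), (73.00879669189453, 43.34585189819336), 87.1375961303711)
top yellow_tray 0.69 [431. 237.  54.  47.] [ 0.4404 -0.4284  0.01  ] ((431.6456298828125, 238.55426025390625), (54.62133026123047, 30.066787719726562), 27.552812576293945)
top coin 0.52 [315. 272.  20.  12.] [ 0.3705 -0.1766  0.01  ] ((315.5, 272.5), (17.0, 17.0), 90.0)
top coin 0.49 [352. 221.  21.  15.] [ 0.4772 -0.2604  0.01  ] ((352.5, 220.0), (16.0, 17.0), 90.0)
top blue_tray 0.61 [120. 226.  54.  74.] [0.4765 0.2514 0.01  ] ((117.69326782226562, 226.47079467773438), (45.55577087402344, 72.29193878173828), 5.440332412719727)
scene ['mtx', 'pixels', 'view']
scene yellow_tray 0.83 [240. 119.  67.  58.] [ 0.4455 -0.2659  0.01  ] ((243.0384521484375, 117.80768585205078), (36.332862854003906, 65.73197174072266), 56.30992889404297)
scene yellow_tray 0.6 [206.  81.  20.  37.] [ 0.4367 -0.423   0.01  ] ((203.83535766601562, 79.01829528808594), (38.87190246582031, 23.52191734313965), 83.6598129272461)
scene coin 0.67 [287. 129.  14.  11.] [ 0.375  -0.1688  0.01  ] ((285.5, 127.5), (13.0, 15.0), 90.0)
scene coin 0.49 [230. 128.  16.  12.] [ 0.482  -0.2618  0.01  ] ((229.0, 129.0), (12.0, 14.0), 90.0)
scene blue_tray 0.73 [383. 286.  81.  74.] [0.4851 0.2564 0.01  ] ((388.20819091796875, 280.0219421386719), (48.041133880615234, 79.35299682617188), 51.009002685546875)
[0.2343 0.6062 0.2053] [-3.1413  0.      2.7728] 0.4
```

View pics/top0.png

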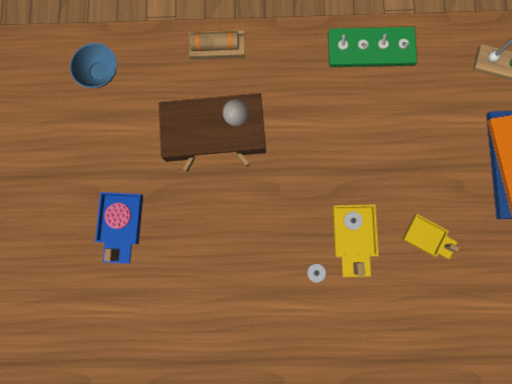

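View pics/scene0.png

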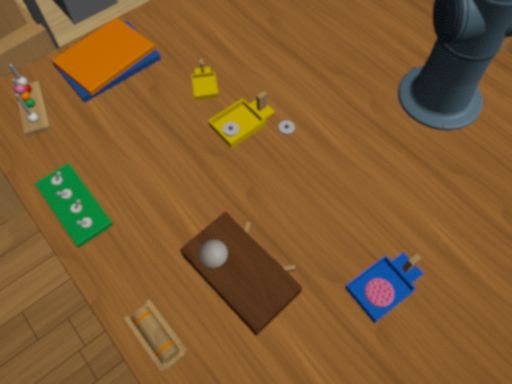

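The picture shows two yellow trays: the large one at (355,240) and a small look-alike at (431,237). There are coin look-alikes at (353,220) in the large tray, (316,273) on the table, and the nubs on the green board at about (343–404,44). I choose the large tray. The coin in it is the right one, since of the two the network found it lies farthest right. The bay mouth is near (215,158).

Run:
```python
from h import *
np.set_printoptions(precision=4,suppress=True)
f=eyes.grab_frame("top");im=f["pixels"]
a=cv2.resize(im[85:180,140:280],None,fx=5.6,fy=5.6,interpolation=cv2.INTER_CUBIC)[:300]*1
b=cv2.resize(im[190:290,290:470],None,fx=4.4,fy=4.4,interpolation=cv2.INTER_CUBIC)
a=cv2.resize(im[85:180,140:280],None,fx=4,fy=4,interpolation=cv2.INTER_CUBIC)
b=cv2.resize(im[195:285,300:440],None,fx=4,fy=4,interpolation=cv2.INTER_CUBIC)[:215*2]
cv2.imwrite("pics/crop1.png",np.vstack([cv2.resize(a,(448,304)),cv2.resize(b,(448,288))]))
hsv=cv2.cvtColor(im,cv2.COLOR_BGR2HSV)
y=cv2.inRange(hsv,(22,150,120),(35,255,255));y[:, :325]=0;y[:,395:]=0
n,l,st,_=cv2.connectedComponentsWithStats(y);k=1+np.argmax(st[1:,4]);print(st[k])
m=(l==k)
# edges of rows: tray box walls at rows 212-250
rows=range(212,250);L=[np.where(m[i])[0].min() for i in rows];R=[np.where(m[i])[0].max()+1 for i in rows]
for nm,e in(("L",L),("R",R)):
    p=np.polyfit(rows,e,1);P=[back(f,(np.polyval(p,v),v+.5),.022) for v in(212,249)]
    d=P[0]-P[1];print(nm,P,"yaw",np.arctan2(d[1],d[0]))
cols=range(338,374);T=[np.where(m[:,c])[0].min() for c in cols];p=np.polyfit(cols,T,1)
P=[back(f,(c+.5,np.polyval(p,c)),.022) for c in(338,373)];d=P[0]-P[1];print("front",P,np.arctan2(-d[0],d[1]))
# roof
for v in(10,):
    dark=cv2.inRange(im,(0,0,0),(60,60,75));dark[:85]=0;dark[175:]=0;dark[:,:145]=0;dark[:,280:]=0
    n,l,st,_=cv2.connectedComponentsWithStats(dark);k=1+np.argmax(st[1:,4]);print(st[k])
    c=cv2.findContours((l==k).astype(np.uint8),0,2)[0][0];q=cv2.approxPolyDP(cv2.convexHull(c),3,True)[:,0]
    for u in q:print(u,back(f,u+.5,.046),back(f,u+.5,0))
V=np.array(f["view"]);print("cam",-V[:3,:3].T@V[:3,3])
```

```text
[ 333  205   45   72 2369]
L [array([ 0.4963, -0.2182,  0.022 ]), array([ 0.417 , -0.2184,  0.022 ])] yaw 0.0029484899159094723
R [array([ 0.4947, -0.3103,  0.022 ]), array([ 0.4156, -0.3107,  0.022 ])] yaw 0.0055778560775728535
front [array([ 0.5122, -0.2309,  0.022 ]), array([ 0.5111, -0.3064,  0.022 ])] -0.014279955805510156
[163 154  38   7 136]
[200 154] [0.6256 0.0666 0.046 ] [0.6365 0.0746 0.    ]
[186 159] [0.6151 0.097  0.046 ] [0.6255 0.1066 0.    ]
[163 158] [0.6184 0.1474 0.046 ] [0.629  0.1596 0.    ]
cam [ 0.4109 -0.0919  0.9494]
```

View pics/crop1.png

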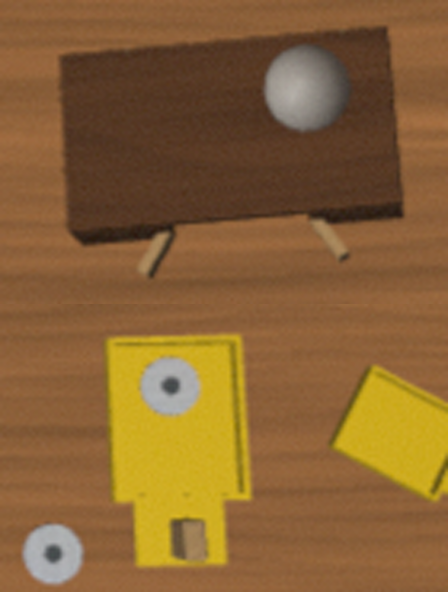

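Crop: the large tray's box spans full-picture pixels (334–378, 205–251), with the coin at (353,220) and the pull top near (362,269). The step's front edge runs (161,157)–(266,149). The wing tips are near (185,171) and (248,165).

Run:
```python
from h import *
np.set_printoptions(precision=4,suppress=True)
f=eyes.grab_frame("top")
A=lambda u,v:np.array([140+u/3.2,85+v/3.2]);B=lambda u,v:np.array([300+u/3.2,195+(v-304)/3.2])
ya=lambda a,b:np.arctan2(-(a-b)[0],(a-b)[1])
c={k:back(f,A(*p),z) for k,p,z in[("fl",(68,231),.046),("fr",(402,204),.046),("bl",(60,55),.046),("br",(387,28),.046),("wlo",(138,271),.018),("wli",(150,277),.018),("wro",(348,252),.018),("wri",(341,262),.018),("wl0",(175,229),.018),("wr0",(310,219),.018)]}
for k in c:print(k,c[k])
print("yaw front",ya(c["fl"],c["fr"]),"back",ya(c["bl"],c["br"]),"tips",ya(c["wli"],c["wri"]),ya(c["wlo"],c["wro"]))
print("mid front",(c["fl"]+c["fr"])/2,"mid tips i",(c["wli"]+c["wri"])/2,"o",(c["wlo"]+c["wro"])/2,np.linalg.norm(c["wli"]-c["wri"]),np.linalg.norm(c["wlo"]-c["wro"]),np.linalg.norm(c["fl"]-c["fr"]),np.linalg.norm(c["fl"]-c["bl"]))
print("pull",back(f,B(197,540),.058),"lip",back(f,B(135,567),.006),back(f,B(227,566),.006),"coin",back(f,B(171,385),.012))
print("small tray corner",back(f,B(332,445),.02),"coin2",back(f,B(53,553),.006))
for n in ("top","scene"):
  pass
s=get_state();print(s["joint_pos"])
```

```text
fl [0.6214 0.1524 0.046 ]
fr [ 0.6352 -0.0752  0.046 ]
bl [0.7468 0.1607 0.046 ]
br [ 0.7604 -0.0669  0.046 ]
wlo [0.5983 0.1102 0.018 ]
wli [0.5939 0.1017 0.018 ]
wro [ 0.6088 -0.0366  0.018 ]
wri [ 0.6018 -0.0317  0.018 ]
wl0 [0.6278 0.0845 0.018 ]
wr0 [ 0.6329 -0.0102  0.018 ]
yaw front 0.06055051153722683 back 0.06007148496012662 tips 0.05888094477509524 0.07086471819457293
mid front [0.6283 0.0386 0.046 ] mid tips i [0.5978 0.035  0.018 ] o [0.6035 0.0368 0.018 ] 0.13358136367483725 0.14712848992839372 0.2280371255766419 0.12560263552007744
pull [ 0.3772 -0.2668  0.058 ] lip [ 0.358  -0.2347  0.006 ] [ 0.3578 -0.2961  0.006 ] coin [ 0.4794 -0.2634  0.012 ]
small tray corner [ 0.4369 -0.3671  0.02  ] coin2 [ 0.368 -0.18   0.006]
[ 1.0279  0.2452  1.5578 -0.      1.3387 -0.1741]
```

Bay: yaw 0.060, mouth at (0.628, 0.038), home about (0.683, 0.0415). Tray: origin about (0.457, −0.264), yaw about 0, pull at (0.377, −0.267). The measured sizes match (92 mm wide, wing tips 134 mm apart).

>>> {"op": "servo_tool", "data": {
  "increments": [
    [0,0,0,-0.184],
    [0,0,0,-0.184],
    [-0.027,-0.05,0,0],
    [-0.027,-0.05,0,0],
    [-0.027,-0.05,0,0]
  ],
  "jaw": -0.3,
  "grip_force": 20
}}

```text
time_s: 1.12
eef_pos: [0.3158, 0.4548, 0.2056]
orientation: [3.141, 0.001, 3.141]
wrist_force: [1.3, 0.0, 0.9]
grip_width: 0.0609
gripper_force: 0.0
```

>>> {"op": "servo_tool", "data": {
  "increments": [
    [-0.027,-0.05,0,0],
    [-0.027,-0.05,0,0],
    [-0.027,-0.05,0,0],
    [-0.027,-0.05,0,0],
    [-0.027,-0.05,0,0]
  ]
}}

```text
time_s: 1.75
eef_pos: [0.4507, 0.2045, 0.2059]
orientation: [3.141, 0.001, 3.141]
wrist_force: [0.5, 0.6, -0.6]
grip_width: 0.0615
gripper_force: 0.0
```

>>> {"op": "servo_tool", "data": {
  "increments": [
    [-0.01,-0.05,0,0],
    [-0.005,-0.055,0,0],
    [0.01,-0.055,0,0],
    [0.03,-0.05,0,0],
    [0.03,-0.05,0,0]
  ]
}}

```text
time_s: 2.38
eef_pos: [0.394, -0.0553, 0.2057]
orientation: [-3.141, 0.001, 3.141]
wrist_force: [0.8, -1.1, -0.2]
grip_width: 0.0612
gripper_force: 0.0
```

>>> {"op": "servo_tool", "data": {
  "increments": [
    [0.004,-0.053,0,0],
    [0.004,-0.053,0,0],
    [0.004,-0.053,0.02,0],
    [0.004,-0.052,0.05,0],
    [0,0,0,0]
  ]
}}

```text
time_s: 3.0
eef_pos: [0.377, -0.2582, 0.1389]
orientation: [3.136, -0.005, 3.137]
wrist_force: [0.5, 0.5, 0.3]
grip_width: 0.0613
gripper_force: 0.0
```

Run:
```python
from h import *
s=get_state();print(s["eef_pos"],s["orientation"],s["joint_pos"])
np.set_printoptions(precision=4,suppress=True)
f=eyes.grab_frame("wrist");cv2.imwrite("pics/w1.png",f["pixels"])
K=f["mtx"];V=np.array(f["view"]);print(K)
def fe(P):
    p=V[:3,:3]@np.array(P)+V[:3,3];q=np.array([p[0],-p[1],-p[2]]);t=np.arctan2(np.hypot(q[0],q[1]),q[2]);u=q[:2]/np.hypot(q[0],q[1])*t
    return K[0][0]*u[0]+K[0][2],K[1][1]*u[1]+K[1][2]
im=f["pixels"].copy()
for P in[(-.093,-.007,.058),(-.093,.007,.058),(-.067,-.007,.058),(-.067,.007,.058),(-.055,.045,.022),(-.055,-.045,.022),(.055,.045,.022),(.055,-.045,.022)]:
    u=fe(np.array(P)+[.457,-.2655,0]);cv2.circle(im,(round(u[0]),round(u[1])),3,(0,0,255),1)
cv2.imwrite("pics/w1.png",im)
```

```text
[ 0.37699045 -0.25823465  0.13885595] [ 3.13633649 -0.00485026  3.13664649] [-8.49473782e-01 -1.43568614e-01  2.08968530e+00 -1.45494471e-04
  1.20262676e+00 -2.41525835e+00]
[[297.3186   0.     254.094 ]
 [  0.     297.3186 193.0561]
 [  0.       0.       1.    ]]
```

View pics/w1.png

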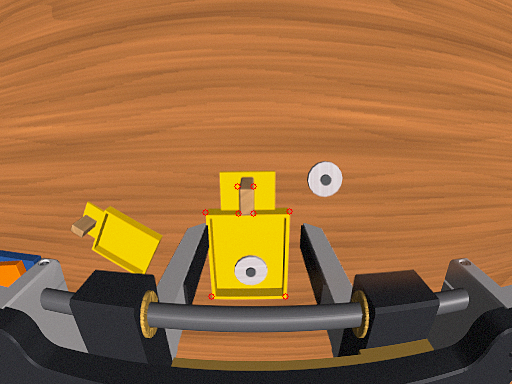

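Wrist view: the predicted corners of the large tray (206–290, 211–296) and its pull top (238–254, 186–213) match the picture. The pose is confirmed and the coin sits at (251,270).

>>> {"op": "servo_tool", "data": {
  "increments": [
    [0,0,0,0],
    [0,0,0,0]
  ]
}}

```text
time_s: 3.3
eef_pos: [0.3801, -0.2575, 0.1437]
orientation: [-3.139, 0.002, -3.141]
wrist_force: [-0.0, -0.1, 0.5]
grip_width: 0.0612
gripper_force: 0.0
```

>>> {"op": "servo_tool", "data": {
  "increments": [
    [0.003,-0.004,0.035,0],
    [0,-0.004,0.035,0],
    [0,0,0.03,0],
    [0,0,0.02,0],
    [0,0,0,0]
  ]
}}

```text
time_s: 3.92
eef_pos: [0.376, -0.2646, 0.0218]
orientation: [3.14, -0.001, -3.141]
wrist_force: [0.1, 0.7, 0.5]
grip_width: 0.0612
gripper_force: 0.0
```

>>> {"op": "servo_tool", "data": {
  "increments": [
    [0,0,0,0],
    [0,0,0,0],
    [0,0,0,0],
    [0,0,0,0],
    [0,0,0,0]
  ],
  "jaw": 1,
  "grip_force": 20
}}

```text
time_s: 4.55
eef_pos: [0.3762, -0.2658, 0.0223]
orientation: [-3.142, 0.0, 3.141]
wrist_force: [-0.9, 0.9, 1.8]
grip_width: 0.0145
gripper_force: 1.0
```

>>> {"op": "servo_tool", "data": {
  "increments": [
    [0,0,0,0],
    [-0.005,0,0,0],
    [-0.015,0,0,0],
    [-0.018,0,0,0],
    [-0.015,0.005,0,0]
  ]
}}

```text
time_s: 5.18
eef_pos: [0.4297, -0.2611, 0.0222]
orientation: [-3.141, -0.001, 3.141]
wrist_force: [-4.3, -0.9, 4.3]
grip_width: 0.0139
gripper_force: 20.0
```

>>> {"op": "servo_tool", "data": {
  "increments": [
    [-0.002,0.015,0,0],
    [0,0.02,0,0],
    [0,0.02,0,0],
    [0,0.02,0,0],
    [0,0.02,0,0]
  ]
}}

```text
time_s: 5.8
eef_pos: [0.431, -0.1643, 0.0222]
orientation: [-3.142, -0.0, 3.141]
wrist_force: [-0.0, -1.4, -0.5]
grip_width: 0.014
gripper_force: 20.0
```

>>> {"op": "servo_tool", "data": {
  "increments": [
    [0,0.022,0,0],
    [0,0.022,0,0],
    [0,0.022,0,0],
    [0,0.022,0,0],
    [0,0.022,0,0]
  ]
}}

```text
time_s: 6.42
eef_pos: [0.4309, -0.0544, 0.0222]
orientation: [-3.142, -0.0, 3.141]
wrist_force: [-0.6, -2.0, 0.9]
grip_width: 0.0137
gripper_force: 20.0
```

>>> {"op": "servo_tool", "data": {
  "increments": [
    [0,0.022,0,0],
    [0,0.022,0,0],
    [0,0.02,0,0],
    [0,0.012,0,-0.02],
    [0,0.004,0,-0.04]
  ]
}}

```text
time_s: 7.05
eef_pos: [0.4311, 0.0249, 0.0222]
orientation: [-3.142, -0.0, -3.079]
wrist_force: [0.3, -3.0, 1.8]
grip_width: 0.0138
gripper_force: 20.0
```

>>> {"op": "servo_tool", "data": {
  "increments": [
    [0,0,0,0],
    [0,0,0,0]
  ]
}}

```text
time_s: 7.3
eef_pos: [0.4312, 0.0246, 0.0222]
orientation: [3.14, -0.0, -3.083]
wrist_force: [0.1, 3.7, 3.5]
grip_width: 0.0139
gripper_force: 20.0
```

Run:
```python
from h import *
s=get_state();p=s["eef_pos"];print(p,s["orientation"])
f=eyes.grab_frame("top");im=f["pixels"].copy()
cv2.imwrite("pics/crop2.png",cv2.resize(im[80:260,130:320],None,fx=3.2,fy=3.2,interpolation=cv2.INTER_CUBIC))
f=eyes.grab_frame("wrist");K=f["mtx"];V=np.array(f["view"]);im=f["pixels"].copy()
def fe(P):
    p=V[:3,:3]@np.array(P)+V[:3,3];q=np.array([p[0],-p[1],-p[2]]);h=np.hypot(q[0],q[1]);t=np.arctan2(h,q[2]);u=q[:2]/h*t
    return int(K[0][0]*u[0]+K[0][2]+.5),int(K[1][1]*u[1]+K[1][2]+.5)
c,sn=np.cos(.06),np.sin(.06);R=np.array([[c,-sn,0],[sn,c,0],[0,0,1]])
def dots(L,o,col):
    for P in L: cv2.circle(im,fe(R@np.array(P)+o),3,col,1)
dots([(x,y,.022) for x in(-.055,.055) for y in(-.045,.045)],np.array([p[0],p[1],0])+R@[.081,0,0],(0,0,255))
H=np.array([.683,.0415,0]);dots([(-.083,.067,.018),(-.083,-.067,.018),(-.055,.049,.018),(-.055,-.049,.018),(-.055,.114,.046),(-.055,-.114,.046)],H,(255,255,0))
cv2.imwrite("pics/w2.png",im)
```

```text
[0.43124137 0.02458387 0.02223817] [ 3.13999069e+00 -1.69246514e-04 -3.08346467e+00]
```

View pics/w2.png

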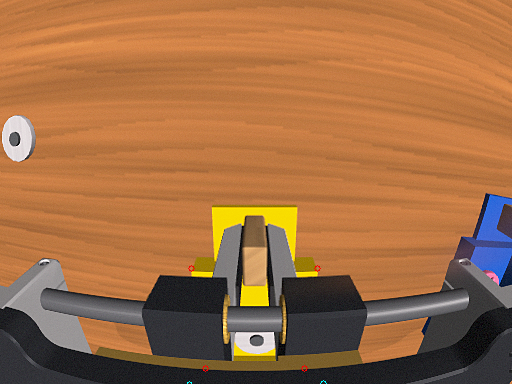

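View pics/crop2.png

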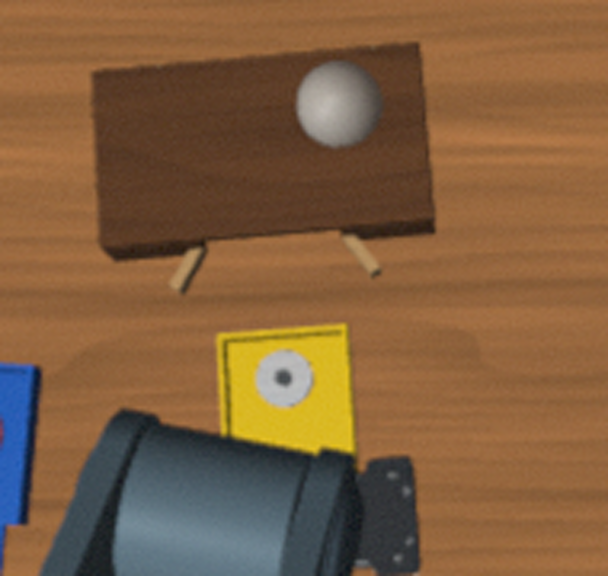

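The coin is still in the tray, at crop (284,378). The tray's front edge runs (218,334)–(347,325), roughly in line with the mouth between the wing roots at (205,245) and (343,233). Now the numeric alignment from the same camera.

Run:
```python
from h import *
np.set_printoptions(precision=4,suppress=True)
s=get_state();p=np.array(s["eef_pos"]);print(p,s["orientation"])
f=eyes.grab_frame("top");im=f["pixels"]
y=cv2.inRange(cv2.cvtColor(im,cv2.COLOR_BGR2HSV),(22,150,100),(35,255,255))>0
y[:,:190]=0;y[:,245:]=0;y[230:]=0
cols=np.arange(202,236);T=[np.where(y[:,c])[0].min() for c in cols];q=np.polyfit(cols+.5,T,1)
a,b=[back(f,(c,np.polyval(q,c)),.022) for c in(202,236)];print("front yaw",np.arctan2(-(a-b)[0],(a-b)[1]))
rows=np.arange(186,212)
E={}
for n,g in(("L",np.min),("R",lambda w:w.max()+1)):
    e=[g(np.where(y[i])[0]) for i in rows];q2=np.polyfit(rows+.5,e,1)
    A,B=[back(f,(np.polyval(q2,v),v),.022) for v in(186,212)];E[n]=(A,B);print(n,A,B,np.arctan2((A-B)[1],(A-B)[0]))
M=(E["L"][0]+E["R"][0])/2; M2=(E["L"][1]+E["R"][1])/2
for m in (M,M2):print("mid",m,"lateral off bay axis",(m[1]-.0415)*np.cos(.06)-(m[0]-.683)*np.sin(.06))
print("front x at mid",(a+b)/2)
```

```text
[0.4313 0.0243 0.0222] [ 3.1406 -0.     -3.0834]
front yaw 0.0543611838726645
L [0.5602 0.0762 0.022 ] [0.5026 0.0725 0.022 ] 0.06255636460449848
R [ 0.5584 -0.0154  0.022 ] [ 0.5009 -0.0192  0.022 ] 0.06531236373913982
mid [0.5593 0.0304 0.022 ] lateral off bay axis -0.003683895519362178
mid [0.5018 0.0267 0.022 ] lateral off bay axis -0.003910577007611488
front x at mid [0.5663 0.0293 0.022 ]
```

The tray sits about 3 mm to the right of the bay axis, with yaw matched. I'll shift it +3 mm, go in slowly, and watch the force.

>>> {"op": "servo_tool", "data": {
  "increments": [
    [-0.005,0.0015,0,0],
    [-0.012,0.0015,0,0],
    [-0.014,0,0,0],
    [-0.014,0,0,0],
    [-0.01,0,0,0]
  ]
}}

```text
time_s: 8.07
eef_pos: [0.4835, 0.0299, 0.022]
orientation: [-3.141, -0.009, -3.082]
wrist_force: [-14.3, -0.2, 16.6]
grip_width: 0.0137
gripper_force: 20.0
```

>>> {"op": "servo_tool", "data": {
  "increments": [
    [-0.01,0,0,0],
    [-0.01,0,0,0],
    [-0.006,0,0,0],
    [0,0,0,0]
  ]
}}

```text
time_s: 8.57
eef_pos: [0.5111, 0.0313, 0.022]
orientation: [-3.141, -0.003, -3.082]
wrist_force: [-3.1, -0.7, 6.3]
grip_width: 0.014
gripper_force: 20.0
```

Run:
```python
from h import *
np.set_printoptions(precision=4,suppress=True)
s=get_state();p=np.array(s["eef_pos"]);print(p,s["orientation"],s["wrist_force"],s["moment"])
d=np.array([.603,.0365])-p[:2];c,n=np.cos(.06),np.sin(.06);print("ahead",d@[c,n],"left",d@[-n,c])
f=eyes.grab_frame("top");cv2.imwrite("pics/crop3.png",cv2.resize(f["pixels"][100:240,140:300],None,fx=4,fy=4,interpolation=cv2.INTER_CUBIC))
```

```text
[0.5111 0.0313 0.022 ] [-3.141  -0.0034 -3.0824] [-3.1047 -0.7024  6.2947] [0.079  1.0097 0.071 ]
ahead 0.09207325653486735 left -0.0003097451217662347
```

View pics/crop3.png

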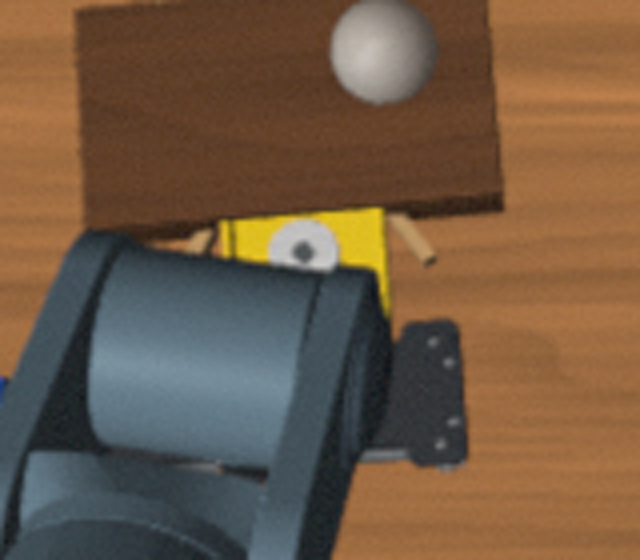

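The tray is centred between the wings and entering the mouth, its edges at crop columns 222 and 385. The coin is still inside at (303,250).

>>> {"op": "servo_tool", "data": {
  "increments": [
    [-0.008,0,0,0],
    [-0.012,0,0,0],
    [-0.012,0,0,0],
    [-0.012,0,0,0],
    [-0.01,0,0,0]
  ]
}}

```text
time_s: 9.25
eef_pos: [0.5639, 0.0345, 0.0219]
orientation: [-3.141, -0.007, -3.082]
wrist_force: [-9.6, -1.0, 12.0]
grip_width: 0.0141
gripper_force: 20.0
```

>>> {"op": "servo_tool", "data": {
  "increments": [
    [-0.01,0,0,0],
    [-0.01,0,0,0],
    [-0.008,0,0,0],
    [-0.004,0,0,0],
    [0,0,0,0]
  ]
}}

```text
time_s: 9.88
eef_pos: [0.5967, 0.0363, 0.0219]
orientation: [-3.141, -0.004, -3.082]
wrist_force: [-3.5, -0.2, 6.4]
grip_width: 0.014
gripper_force: 20.0
```

Now push in 2 mm steps until the back wall shows in the force.

>>> {"op": "servo_tool", "data": {
  "increments": [
    [-0.002,0,0,0],
    [-0.002,0,0,0],
    [0,0,0,0]
  ]
}}

```text
time_s: 10.25
eef_pos: [0.6002, 0.0365, 0.0219]
orientation: [-3.141, -0.005, -3.082]
wrist_force: [-6.0, 0.2, 6.8]
grip_width: 0.0144
gripper_force: 20.0
```

>>> {"op": "servo_tool", "data": {
  "increments": [
    [-0.001,0,0,0],
    [-0.001,0,0,0],
    [0,0,0,0]
  ]
}}

```text
time_s: 10.62
eef_pos: [0.602, 0.0367, 0.0219]
orientation: [-3.141, -0.005, -3.082]
wrist_force: [-7.1, -0.4, 8.4]
grip_width: 0.0141
gripper_force: 20.0
```

>>> {"op": "servo_tool", "data": {
  "increments": [
    [-0.001,0,0,0],
    [0,0,0,0]
  ]
}}

```text
time_s: 10.88
eef_pos: [0.6029, 0.0367, 0.0219]
orientation: [-3.141, -0.005, -3.082]
wrist_force: [-5.7, -0.1, 7.5]
grip_width: 0.0139
gripper_force: 20.0
```

>>> {"op": "servo_tool", "data": {
  "increments": [
    [-0.001,0,0,0],
    [-0.001,0,0,0],
    [0,0,0,0]
  ]
}}

```text
time_s: 11.25
eef_pos: [0.6049, 0.0369, 0.0219]
orientation: [-3.141, -0.005, -3.082]
wrist_force: [-6.7, 0.8, 7.8]
grip_width: 0.0144
gripper_force: 20.0
```

>>> {"op": "servo_tool", "data": {
  "increments": [
    [-0.001,0,0,0],
    [0,0,0,0]
  ]
}}

```text
time_s: 11.5
eef_pos: [0.6059, 0.0369, 0.0219]
orientation: [-3.141, -0.006, -3.082]
wrist_force: [-8.0, 0.4, 8.2]
grip_width: 0.0137
gripper_force: 20.0
```

>>> {"op": "servo_tool", "data": {
  "increments": [
    [-0.001,0,0,0],
    [0,0,0,0]
  ]
}}

```text
time_s: 11.75
eef_pos: [0.6059, 0.0369, 0.0219]
orientation: [-3.141, -0.008, -3.082]
wrist_force: [-11.6, -1.2, 12.3]
grip_width: 0.0139
gripper_force: 20.0
```

>>> {"op": "servo_tool", "data": {
  "increments": [
    [-0.001,0,0,0],
    [0,0,0,0]
  ]
}}

```text
time_s: 12.0
eef_pos: [0.606, 0.0369, 0.0218]
orientation: [-3.141, -0.01, -3.082]
wrist_force: [-14.4, -1.0, 12.8]
grip_width: 0.0141
gripper_force: 20.0
```

Run:
```python
from h import *
s=get_state();print(s["eef_pos"],s["wrist_force"],s["moment"])
f=eyes.grab_frame("wrist");cv2.imwrite("pics/w3.png",f["pixels"][180:,120:392].repeat(2,0).repeat(2,1))
```

```text
[0.60602145 0.03693698 0.02183096] [-14.44364446  -0.96210134  12.83836015] [-0.13408833  2.45609546  0.08431588]
```

View pics/w3.png

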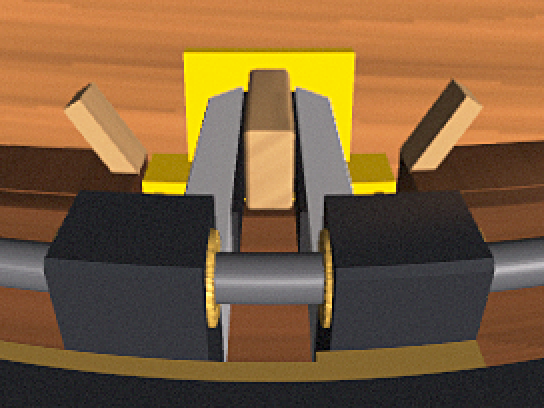

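Contact with the back wall is confirmed: the TCP stalled at x 0.606 while the force rose to 14 N. The picture shows the tray's rear wall at the mouth between the wing roots, with the pull outside at crop (268,150). I'll relax the push, open a little and lift.

>>> {"op": "servo_tool", "data": {
  "increments": [
    [0.001,0,0,0],
    [0.001,0,0,0],
    [0,0,0,0]
  ]
}}

```text
time_s: 12.42
eef_pos: [0.6062, 0.0369, 0.0218]
orientation: [-3.141, -0.004, -3.083]
wrist_force: [-5.3, -0.6, 6.5]
grip_width: 0.0138
gripper_force: 20.0
```

>>> {"op": "servo_tool", "data": {
  "increments": [
    [0,0,0,0],
    [0,0,0,0],
    [0,0,0,0],
    [0,0,0,0]
  ],
  "jaw": 0.3
}}

```text
time_s: 12.92
eef_pos: [0.6079, 0.0376, 0.0221]
orientation: [-3.141, 0.0, -3.082]
wrist_force: [0.2, 0.3, 1.1]
grip_width: 0.033
gripper_force: 0.0
```

>>> {"op": "servo_tool", "data": {
  "increments": [
    [0,0,-0.01,0],
    [0,0,-0.03,0],
    [0,0,-0.05,0],
    [0,0,-0.05,0],
    [0,0,-0.02,0]
  ]
}}

```text
time_s: 13.55
eef_pos: [0.6096, 0.0375, 0.1865]
orientation: [-3.14, 0.006, -3.082]
wrist_force: [-0.1, -0.3, -0.5]
grip_width: 0.0332
gripper_force: 0.0
```

>>> {"op": "servo_tool", "data": {
  "increments": [
    [0.05,0,0,0],
    [0.06,0,0,0],
    [0.03,-0.05,0,0],
    [0,-0.06,0,0],
    [0,-0.06,0,0]
  ]
}}

```text
time_s: 14.18
eef_pos: [0.4772, -0.1415, 0.1815]
orientation: [3.141, -0.001, -3.082]
wrist_force: [0.2, -0.7, -0.2]
grip_width: 0.0329
gripper_force: 0.0
```

>>> {"op": "servo_tool", "data": {
  "increments": [
    [0,-0.06,0,0],
    [0,-0.05,0,0],
    [0,0,0,0],
    [0,0,0,0]
  ]
}}

```text
time_s: 14.68
eef_pos: [0.4841, -0.2492, 0.1811]
orientation: [3.14, -0.001, -3.082]
wrist_force: [-0.4, -0.2, 0.2]
grip_width: 0.0329
gripper_force: 0.0
```

Run:
```python
from h import *
np.set_printoptions(precision=4,suppress=True)
s=get_state();print(s["eef_pos"],s["wrist_force"])
f=eyes.grab_frame("top");im=f["pixels"];cv2.imwrite("pics/crop4.png",cv2.resize(im[80:280,80:330],None,fx=3,fy=3,interpolation=cv2.INTER_CUBIC))
y=cv2.inRange(cv2.cvtColor(im,cv2.COLOR_BGR2HSV),(22,150,100),(35,255,255)).astype(bool);y[:,:180]=0;y[:,255:]=0
w=np.argwhere(y);v=w[:,0].max();cs=w[w[:,0]>=v-2][:,1]
L=back(f,(cs.mean()+.5,v+.5),.006);print("lip rear mid",L,"-> along",(L[:2]-[.683,.0415])@[np.cos(.06),np.sin(.06)],"home: -.098")
for d in models.outline_of("blue_tray","top")[:1]:print(d["p"],d["bbox"])
```

```text
[ 0.4841 -0.2492  0.1811] [-0.4313 -0.1641  0.2348]
lip rear mid [0.5859 0.0397 0.006 ] -> along -0.09702009490390338 home: -.098
0.75 [118.2, 224.8, 53.3, 69.9]
```

View pics/crop4.png

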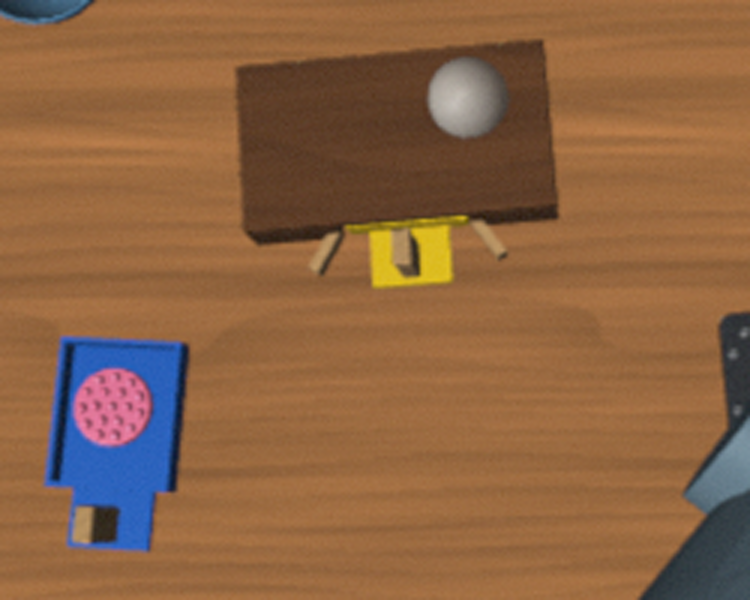

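The tray is home and flush with the mouth: its rear lip edge at crop (412,286) is within 1 mm of nominal. The blue tray at (118,415) has not moved, no coin is on the shelf near the bay, and the robot is clear.

```bash
python3 -c "
from bench import close_job;print(close_job())"
```

```text
the job is handed in; nothing more can be done
None
```

The yellow tray is pushed home in the bay against the back wall and released, and the blue tray hasn't moved; the coin was in the tray when last seen at the bay mouth. I handed the job in at about 15 s; it returned no verdict.

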